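# Hang the little spice shelf on its slotted rack and lock it

### The job

Pick up the small blue shelf by its wooden handle, hook its two steel claws into the slots of the rack's two uprights, and press it down until it is fully home and the orange latch has snapped out over the rear edge of its floor. Feel your way: the uprights' real height and depth are only roughly known and the rack must never be loaded with more than 35 N; leave the two spice jars standing where they are.

Things in the scene. Friction and masses are not known exactly. Their poses are not given: they have to be found in the camera images.
- shelf_bracket: Small blue steel shelf, 0.3 kg, standing loose on the worktop on its flat underside. Origin: middle of the underside; z up, +x to its rear, the claw side. Floor 98 x 92 x 4 mm (x -48 to +50, so its rear edge lies in the bearing plane). Two rear flanges 20 mm wide, 76 mm high, end in the bearing plane x = +50 mm; low walls and a front lip round the floor.
- shelf_handle (a point): Middle of the shelf's carrying handle, at (-12, 0, 90) mm in the shelf's frame, same axes: a level wooden bar 10 mm thick in x, 90 mm long in y, 16 mm high, on thin legs at y = -40 and +40 mm, open all round. Grip it from above, fingers closing along the shelf's x.
- shelf_claws (a point): Midway between the shelf's two steel claws, at (59, 0, 62) mm in its frame. The claws are at y = -40 and +40 mm, behind the bearing plane: neck 6 mm wide, z 62 to 72 mm (this point is at the height of its underside); tooth, a rounded 6 mm bar at x 56 to 62 mm reaching down to z = 39 mm. A 6 mm throat is open downwards between flange and tooth.
- rack: Fixed rack: grey foot 120 x 150 x 10 mm with 32 mm sockets for two aluminium uprights, nominally 200 mm high, 26 mm wide, centres at y = -40 and +40 mm, a tie bar and latch housing between them. Origin: on the worktop midway between the uprights, nominally in the plane of their front faces; z up, +x away from the side where the shelf hangs. The faces are 4 mm sheet, hollow behind.
- rack_slots (a point): Midway between the lower ends of the two slots, in the plane of the upright faces: nominally 112 mm high. One slot in each upright, 10 mm wide, 63 mm tall (112 to 175 mm). Uprights, slots and latch are set in the foot as one piece and really sit up to 12 mm higher or lower and up to 8 mm nearer or farther (rack's x) than this point, which no pose shows. Axes as the rack's.
- shelf_home (a point): Nominal place of the shelf's origin when home, level, flanges touching: (-50, 0, 50) mm in the rack's frame, same axes; really up to 12 mm higher or lower, 8 mm nearer or farther, with the uprights. Home = claw necks on the lower slot ends; play 2 mm off the faces, 2 mm sideways; let go, it sags 2 degrees, its origin 2 mm. To get there, push the claws in 38 mm above this, then go down.
- latch (a joint): Orange sprung tongue, 18 mm wide, between the uprights, out 5.5 mm in front of their faces, its underside 2 mm above the floor of a shelf that is home. In m: 0 = out, up to 0.009 pushed back (rack's +x). The rear edge of the shelf floor, coming down on its sloped top from 13 mm above home, pushes it back (6 to 14 N down); it snaps out 2 mm above home. It moves with the uprights.
- spice_jar_dark: Spice jar with black cap, 41 mm across, 105 mm high, standing loose; origin in the middle of its underside.
- spice_jar_blue: Spice jar with brown cap and blue label, 41 mm across, 105 mm high, standing loose; origin in the middle of its underside.
Mind the look-alikes: they are no part of the job. What is shaped like the rack but turquoise is not meant.

How it is judged:
By the outcome, as a careful person would: the job done as asked, in the order asked, and still so for the second after the job is handed in, with the robot touching nothing.
It also fails if it takes over 54 s, if anything falls off the work surface, if the arm or the gripper's body presses on something with over 40 N, if the wrist force passes 120 N, or if a joint passes its speed limit or range.

### The arm

A 6-joint arm with a two-finger parallel gripper is mounted at the origin on the work surface; the furniture and walls round the work are solid. World frame = base frame: x ahead of the robot, y to its left, z up, the work surface at z = 0. Lengths are in mm, angles in rad, forces in N, time in s.
With the tool pointing down it reaches from about 350 to 975 mm from the base axis. Payload 7.1 kg.
Tool frame: the origin (TCP) lies between the finger pads; the fingertips stand 8 mm ahead of it and the grasp point (between the pads) lies 11 mm behind it; x points along the fingers, y is the direction in which the jaws open and shut, and the axes are right-handed (so a half turn about x gives the same grasp; the last joint's range is limited). The gripper opens to 88 mm and grips with 3 to 60 N. Pads are 20 mm wide; open, the fingers measure 115 mm over their backs; the gripper's body (75 mm by 178 mm) begins 61 mm behind the grasp point.
Start: joints at [1.31, 0.423, 1.63, -0, 1.089, -0.019], TCP at [149.625, 606.809, 230.675] pointing down, gripper open.
Joint ranges: [-3, 3], [-0.9, 2.11], [0.09, 2.58], [-1.31, 4.45], [0.11, 2.69], [-2.54, 2.54]. Speed limits (rad/s): [2.39, 2.39, 3.01, 3.14, 3.14, 3.14].

### API

Orientations are given as a rotation vector (axis times angle).
In Python, from workcell import ctrl gives the robot as it stands.
- The arm moves only by the tool apply_moves, never from a script. Its argument "increments" is a list of rows, each an object with "gripper": the opening in per cent of the stroke, from 0 (shut) to 100 (fully open); "delta_pos": the shift along the tool's x, y, z in cm, a list of three; "dr": the turn, a rotation vector about the tool's x, y, z in rad, a list of three. In form: [{"gripper": gripper, "delta_pos": [dx, dy, dz], "dr": [ax, ay, az]}, ...]. A call has exactly 5 rows; each row shifts and turns the commanded pose from where the row before left it, along the tool's axes as they then stand; what a row does not reach is not made up. A row lasts 1/12 s, in which the tool goes at most 41.7 mm and 7.16 degrees, less where a joint would pass 70% of its speed; a pose out of reach is approached as far as the arm can. A call with a gripper value outside its range is refused whole. The fingers move at their own pace and stop on an object; the grip force is fixed at half the most. Time passes only in rows, so rows that do not move let the fingers close, or fill a call up. It gives the time, the measured TCP pose, the force and the opening at its end, in the units of the state.
- ctrl.get_obs(): the state, without advancing time (a new reading comes with each control period).
- ctrl.get_image(name): name is "scene" or "top"; returns a dict with "img" (400x640x3 uint8, red, green, blue), "range_z" (400x640 float32, mm along the optical axis (not along the pixel's ray), 0 where there is no reading), "mtx" (3x3 intrinsics, pixels), "rvec" (rotation vector, rad) and "tvec" (3), from world to camera coordinates, as OpenCV has them. Camera axes: x right, y down, z forward; pixel columns grow to the right and rows downward; lengths in mm; the calibration is good to about 2 mm. A picture is of the moment at which its call begins.
- ctrl.close_job(): hands the job in, once; it reports no verdict.
The state is a dict: "t": time; "qpos": joint angles; "qvel": joint speeds; "joint_torque": joint torques, N m; "ee_pos": TCP position; "orientation": TCP orientation; "ft_force": force on the tool from outside, world axes, zero at the start; "moment": the same for the moment, N m; "width": finger opening in mm.
Only numpy, scipy, OpenCV 4.12 (cv2) and the standard library are available. Lean on these libraries where they do the work, as an engineer would, in place of code of your own. Each camera call takes 0.05 s, during which the arm holds its last target. There are 200 camera calls.

## Working session

There is one attempt and no reset: what is moved stays moved. The work goes in short steps, Python scripts to look and compute and a tool call to move; the robot and the scene stay as the last step left them, time stands still between calls to the robot, and variables do not carry over. Pictures are saved under pics/ and viewed, about 8 in all and at most 12, crops included, and the job is handed in when it is done.

Besides the shell and the picture viewer there is one more tool, called after "Emit:" as name([rows], argument=value, ...), one row to a line, values as JSON. apply_moves: Moves the arm, as the interface text tells. Its arguments: {"type":"object","properties":{"increments":{"type":"array","items":{"type":"object","properties":{"gripper":{"type":"number"},"delta_pos":{"type":"array","items":{"type":"number"}},"dr":{"type":"array","items":{"type":"number"}}}}}},"required":["increments"]}

```bash
mkdir -p pics; ls
cat > h.py <<'E'
import numpy as np, cv2
from workcell import ctrl
def grab(n):
    d=ctrl.get_image(n); R=cv2.Rodrigues(np.array(d['rvec'],float))[0]; d['R']=R; d['t']=np.array(d['tvec'],float).ravel(); return d
def save(d,f,crop=None,s=1):
    im=d['img'][...,::-1]
    if crop: im=im[crop[1]:crop[3],crop[0]:crop[2]]
    cv2.imwrite('pics/'+f,cv2.resize(im,None,fx=s,fy=s,interpolation=cv2.INTER_CUBIC))
def ray(d,u,v):
    K=np.array(d['mtx']); r=d['R'].T@np.linalg.solve(K,[u,v,1.]); return -d['R'].T@d['t'],r
def onz(d,u,v,z):
    o,r=ray(d,u,v); return o+r*(z-o[2])/r[2]
def cloud(d):
    K=np.array(d['mtx']); v,u=np.mgrid[:400,:640]; z=d['range_z'].astype(float)
    P=np.stack([(u-K[0,2])/K[0,0]*z,(v-K[1,2])/K[1,1]*z,z],-1)
    W=(P-d['t'])@d['R']; W[z==0]=np.nan; return W
def proj(d,p):
    return cv2.projectPoints(np.array(p,float).reshape(-1,3),np.array(d['rvec'],float),d['t'],np.array(d['mtx'],float),None)[0].reshape(-1,2)
E
python3 - <<'E'
from h import *
for n in('scene','top'):
    d=grab(n); save(d,n+'0.png'); print(n,-d['R'].T@d['t'],d['R'][2],np.array(d['mtx'])[0])
    np.savez(n+'0.npz',**{k:d[k] for k in('img','range_z','mtx','rvec','tvec')})
print(ctrl.get_obs())
E
```

```text
pics
scene [ -34.48619908 -605.88271601  659.145481  ] [ 0.54904254  0.59059264 -0.59139886] [383.16183363   0.         323.02725305]
top [301.71583753 -60.19976079 998.84033002] [ 0.18921774 -0.01757969 -0.98177778] [400.70207703   0.         315.80647039]
{'t': 0.1, 'qpos': array([ 1.30995756e+00,  4.23731508e-01,  1.63059470e+00,  1.29268538e-05,
        1.08860972e+00, -1.90270209e-02]), 'qvel': array([-0.00103997, -0.00066459, -0.00053651, -0.00058851,  0.00031587,
       -0.00048653]), 'joint_torque': array([ 5.33441726e-04, -5.45612097e+01, -2.74323481e+01,  6.46149111e-02,
        1.87499088e-02, -1.95877328e-05]), 'ee_pos': array([149.52691   , 606.35093387, 230.00739639]), 'orientation': array([ 0.18879924,  1.56264532, -0.19089034]), 'ft_force': array([-0.20626237,  0.53617078, -0.48712386]), 'moment': array([-0.02629868,  0.02046061,  0.07314557]), 'width': 87.8941478144168}
```

View pics/scene0.png

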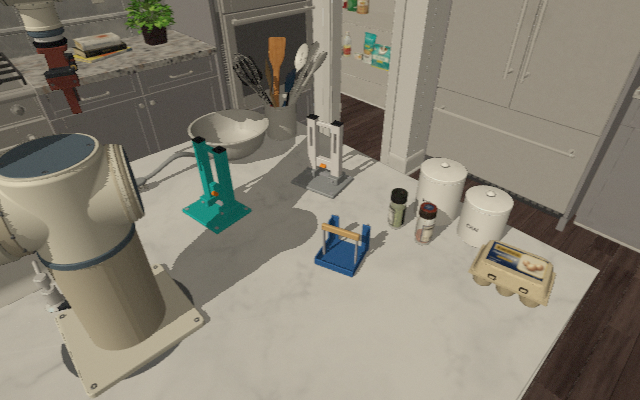

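View pics/top0.png

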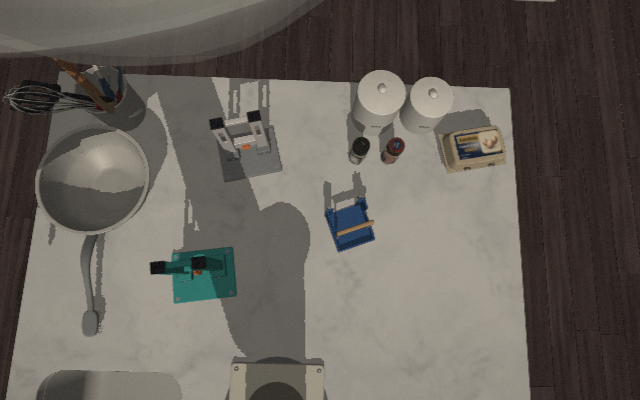

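The top view has +x up and +y left. Candidates:
- **Rack:** the grey one at top (245,150) / scene (322,165) is the one wanted. The turquoise one at top (203,275) / scene (215,195) is the look-alike.
- **Shelf:** the only blue shelf is at top (352,225) / scene (343,245), with its wooden handle. The wooden spoon at top (75,70) is not it.
- **Jars:** they stand at top (360,150) and (393,150).

I'll check the choice in close crops and measure.

```bash
cat > m.py <<'E'
from h import *
import sys
def load(n):
    f=np.load(n+'0.npz'); d={k:f[k] for k in f.files}; d['R']=cv2.Rodrigues(d['rvec'])[0]; d['t']=d['tvec'].ravel(); return d
S,T=load('scene'),load('top')
if __name__=='__main__':
    a=cv2.resize(S['img'][100:290,280:450][...,::-1],None,fx=2.9,fy=2.9,interpolation=cv2.INTER_CUBIC)
    b=cv2.resize(T['img'][100:260,200:400][...,::-1],None,fx=1.5,fy=1.5,interpolation=cv2.INTER_CUBIC)
    b=cv2.copyMakeBorder(b,0,a.shape[0]-b.shape[0],0,0,cv2.BORDER_CONSTANT); cv2.imwrite('pics/crop1.png',np.hstack([a,b]))
    for nm,d,box in(('scene',S,(280,100,450,290)),('top',T,(200,100,400,260))):
        W=cloud(d); hsv=cv2.cvtColor(d['img'],cv2.COLOR_RGB2HSV); H,s,v=[hsv[...,i].astype(int) for i in range(3)]
        M=np.zeros(H.shape,bool); M[box[1]:box[3],box[0]:box[2]]=1
        for c,m in(('blue',(H>100)&(H<125)&(s>130)),('wood',(H>8)&(H<22)&(s>90)&(v>90)),('orange',(H>5)&(H<20)&(s>190)&(v>150)),('black',(v<45)&(s<120))):
            n,l,st,ce=cv2.connectedComponentsWithStats((m&M).astype(np.uint8))
            for i in range(1,n):
                if st[i,4]>=6:
                    P=W[l==i]; P=P[~np.isnan(P[:,0])]
                    rc=cv2.minAreaRect(np.argwhere(l==i)[:,::-1].astype(np.float32))
                    print(nm,c,st[i],ce[i].round(1),'med',np.median(P,0).round(0) if len(P) else None,'z95',np.percentile(P[:,2],95).round() if len(P) else None,np.round(rc[0],1),np.round(rc[1],1),round(rc[2]))
E
python3 m.py
```

```text
scene blue [329 215   9  12  77] [333.7 220.6] med [ 462. -111.   65.] z95 75.0 [333.  220.5] [11.  8.] 90
scene blue [ 315  225   55   52 1336] [342.3 253.5] med [ 434. -168.    5.] z95 54.0 [345.  246.2] [40.9 57.9] 30
scene wood [319 163   7   5  26] [322.4 165.3] med [618. 100.  55.] z95 58.0 [322. 165.] [4. 6.] 90
scene wood [322 223  38  18 265] [340.3 231.4] med [ 420. -172.   94.] z95 98.0 [340.1 231.3] [38.9  6.8] 18
scene wood [416 235   4   5   9] [417.2 237. ] med [ 600. -258.   19.] z95 23.0 [417.5 236.9] [4.4 2.2] 72
scene orange [320 164   6   4  13] [322.5 165.5] med [618.  98.  54.] z95 58.0 [322.6 165.4] [4.9 2.4] 14
scene black [285 101   3   5  11] [286.1 103.3] med [715. 380. 130.] z95 141.0 [286. 103.] [4. 2.] 90
scene black [307 114  12   5  38] [312.6 116.1] med [618. 137. 198.] z95 200.0 [312.5 116. ] [11.  4.] 0
scene black [331 120  13   6  44] [337.  122.9] med [638.  59. 198.] z95 200.0 [336.9 122.9] [11.4  4.6] 14
scene black [391 189  16  15 184] [398.6 196.2] med [ 606. -186.  103.] z95 106.0 [398.6 196.1] [14.8 14.1] 9
scene black [402 210   3  12  17
[... 439 characters left out ...]
 146.6] med [618. 101.  56.] z95 59.0 [245.5 146.5] [5. 7.] 90
top wood [337 220  37  16 147] [354.9 227.5] med [ 421. -167.   97.] z95 99.0 [354.8 227.6] [ 3.8 38.6] 71
top black [247 110  14  12 118] [253.6 115.8] med [638.  63. 198.] z95 201.0 [253.6 115.9] [ 9.8 11.8] 79
top black [210 118  14  12 130] [216.1 123.2] med [619. 140. 198.] z95 200.0 [216.1 123.1] [10.  12.7] 79
top black [352 137  17  19 225] [360.4 145.8] med [ 613. -176.  104.] z95 107.0 [360.6 145.8] [15.2 17.9] 27
top black [387 145  12  11  32] [390.8 151.4] med [ 603. -249.   96.] z95 103.0 [391.  151.1] [13.6  5.1] 36
top black [200 256   6   4  17] [202.3 257.8] med [337. 144. 203.] z95 205.0 [202.5 257.5] [5. 3.] 0
```

View pics/crop1.png

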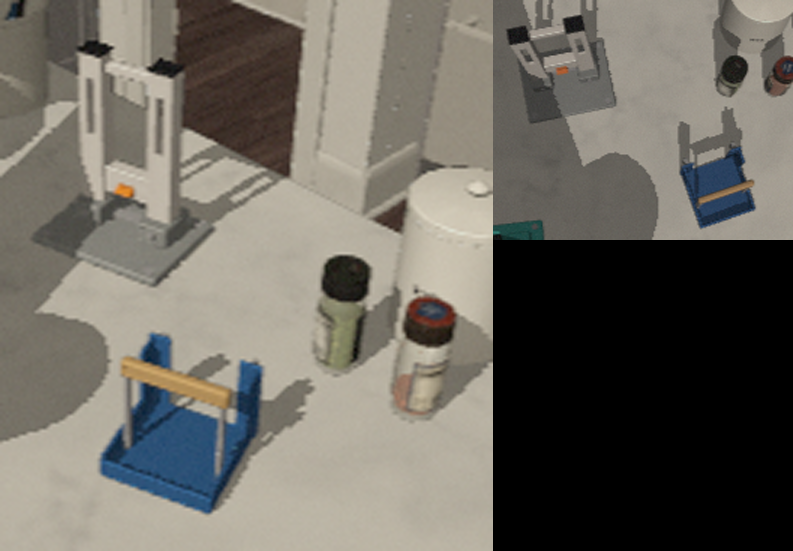

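The crop confirms the choice: grey rack with the orange latch facing the robot at crop (124,190), and the blue shelf with its flanges on the far side. Next: yaws, face plane and slot ends.

Run:
```python
from m import *
# handle ends: triangulate axis ends in both views
def tri(us,ut):
    P=[]
    for d in(S,T): P.append(np.array(d['mtx'])@np.c_[d['R'],d['t']])
    X=cv2.triangulatePoints(P[0],P[1],np.array(us,float).reshape(2,1),np.array(ut,float).reshape(2,1)); return (X[:3]/X[3]).ravel()
def ends(d,box):
    hsv=cv2.cvtColor(d['img'],cv2.COLOR_RGB2HSV); H,s,v=[hsv[...,i].astype(int) for i in range(3)]
    m=(H>8)&(H<22)&(s>90)&(v>90); q=np.zeros_like(m); q[box[1]:box[3],box[0]:box[2]]=1
    p=np.argwhere(m&q)[:,::-1].astype(float); c=p.mean(0); u=np.linalg.svd(p-c,full_matrices=0)[2][0]; u*=np.sign(u[0]); a=(p-c)@u
    return c+u*(a.min()-.3),c+u*(a.max()+.3),c
es,et=ends(S,(318,215,370,250)),ends(T,(330,210,380,245))
X=[tri(a,b) for a,b in zip(es,et)]; print('handle ends/centre',np.round(X,1))
d=X[0]-X[1]; print('len',np.linalg.norm(d),'yaw',np.degrees(np.arctan2(-d[0],d[1])))
# shelf via cloud: flange tops, floor
for nm,D in(('S',S),('T',T)):
    W=cloud(D); P=W.reshape(-1,3); ok=(abs(P[:,0]-440)<90)&(abs(P[:,1]+165)<90); Q=P[ok&(P[:,2]>84)]; r=cv2.minAreaRect(Q[:,:2].astype(np.float32)); print(nm,'handle',r,np.median(Q[:,2]),len(Q))
    hsv=cv2.cvtColor(D['img'],cv2.COLOR_RGB2HSV); b=(hsv[...,0]>100)&(hsv[...,0]<125)&(hsv[...,1]>130)
    Q=W[b&(abs(W[...,0]-440)<90)&(abs(W[...,1]+165)<90)&(W[...,2]<30)]; print('floor rect',cv2.minAreaRect(Q[:,:2].astype(np.float32)))
# rack
c=tri((312.6,116.1),(216.1,123.2)); e=tri((337,122.9),(253.6,115.8)); print('caps',c,e); 
yaw=np.arctan2(c[0]-e[0],-(e[1]-c[1])); yaw=-yaw if False else np.arctan2(-(c[0]-e[0]),c[1]-e[1]); print('rack yaw',np.degrees(yaw))
ex=np.array([np.cos(yaw),np.sin(yaw),0]); ey=np.array([-ex[1],ex[0],0]); m=(c+e)/2
for nm,D in(('S',S),('T',T)):
    W=cloud(D); P=W.reshape(-1,3); L=np.c_[(P-m)@ex,(P-m)@ey,P[:,2]]
    for sgn in(-1,1):
        k=(abs(L[:,1]-40*sgn)<11)&(abs(L[:,0])<40)&(L[:,2]>70)&(L[:,2]<185); q=L[k]; print(nm,sgn,len(q),'x hist',np.histogram(q[:,0],bins=np.arange(-30,31,3)))
    k=(abs(L[:,1])<100)&(abs(L[:,0])<120)&(abs(L[:,2]-10)<4); print('foot rect local',cv2.minAreaRect(L[k][:,:2].astype(np.float32)))
    k=(abs(L[:,1])<60)&(abs(L[:,0])<30)&(L[:,2]>192); q=L[k];print('tops',np.median(q[:,2]),np.percentile(q,[5,95],axis=0))
```

```text
handle ends/centre [[ 406.  -125.4   90.1]
 [ 437.9 -210.3   89.3]
 [ 422.6 -168.2   88.8]]
len 90.72965446186754 yaw 20.619640309298305
S handle ((421.4730529785156, -169.80641174316406), (13.252761840820312, 89.19947814941406), 19.73531150817871) 94.75414816482746 270
floor rect ((433.4463195800781, -166.2164764404297), (99.54817199707031, 95.21224975585938), 20.40188217163086)
T handle ((421.79644775390625, -166.54928588867188), (10.249761581420898, 88.72331237792969), 20.814416885375977) 96.41995986376097 182
floor rect ((433.060546875, -163.3664093017578), (96.66354370117188, 94.48931121826172), 20.02391242980957)
caps [619.79722852 139.81781873 197.26777147] [639.30544481  62.29442231 197.11130212]
rack yaw 14.124806046654799
S -1 219 x hist (array([  0,   0,   0,   0,   0,   9, 109,  74,   7,   0,   0,   8,   7,
         4,   1,   0,   0,   0,   0,   0]), array([-30, -27, -24, -21, -18, -15, -12,  -9,  -6,  -3,   0,   3,   6,
         9,  12,  15,  18,  21,  24,  27,  30]))
S 1 224 x hist (array([ 0,  0,  0,  0,  0, 11, 93, 79,  4,  0,  4, 10,  9, 14,  0,  0,  0,
        0,  0
[... 392 characters left out ...]
   0,   0,   0,   2, 137,   5,   0,   0,   0,   0,   0,
         0,   0,   0,   0,   0,   0,   0]), array([-30, -27, -24, -21, -18, -15, -12,  -9,  -6,  -3,   0,   3,   6,
         9,  12,  15,  18,  21,  24,  27,  30]))
T 1 152 x hist (array([  0,   0,   0,   0,   0,   1, 140,   8,   0,   1,   0,   1,   0,
         1,   0,   0,   0,   0,   0,   0]), array([-30, -27, -24, -21, -18, -15, -12,  -9,  -6,  -3,   0,   3,   6,
         9,  12,  15,  18,  21,  24,  27,  30]))
foot rect local ((-14.995655059814453, 1.6688461303710938), (120.3510971069336, 149.552734375), 0.004105070605874062)
tops 198.03481407633808 [[-11.20515353 -49.45149244 195.76117553]
 [ 10.24757869  52.56790846 200.36425592]]
```

```bash
cat > go.py <<'E'
import sys,numpy as np
from scipy.spatial.transform import Rotation as Ro
from workcell import ctrl
def plan(p=None,yaw=None,o=None):
    """print tool-frame shift (cm) to world p (mm) and turn (rad) to 'jaw axis at world yaw deg, tool down'"""
    o=o or ctrl.get_obs(); R=Ro.from_rotvec(o['orientation']); M=R.as_matrix()
    print('t',round(o['t'],2),'pos',o['ee_pos'].round(1),'F',o['ft_force'].round(1),'M',o['moment'].round(2),'w',round(o['width'],1),'toolx',M[:,0].round(3),'jaw yaw',np.degrees(np.arctan2(M[1,1],M[0,1])).round(2))
    if yaw is not None:
        for s in(0,180):
            a=np.radians(yaw+s); x=np.array([0,0,-1.]); y=np.array([np.cos(a),np.sin(a),0]); G=np.c_[x,y,np.cross(x,y)]
            print('turn',(Ro.from_matrix(M.T@G)).as_rotvec().round(4),'q6',o['qpos'][5].round(2))
            if p is not None: print('  shift cm after turn',(G.T@(np.array(p)-o['ee_pos'])/10).round(3))
    if p is not None: print('shift cm now',(M.T@(np.array(p)-o['ee_pos'])/10).round(3))
if __name__=='__main__':
    a=[float(x) for x in sys.argv[1:]]; plan(a[:3] if len(a)>=3 else None,a[3] if len(a)>3 else None)
E
python3 go.py 420 250 330 20.4
```

```text
t 0.1 pos [149.5 606.4 230. ] F [-0.2  0.5 -0.5] M [-0.03  0.02  0.07] w 87.9 toolx [-0.    -0.001 -1.   ] jaw yaw 76.14
turn [9.729e-01 6.000e-04 1.300e-03] q6 -0.02
  shift cm after turn [-9.999 12.93  42.828]
turn [-2.1687e+00 -1.5000e-03  7.0000e-04] q6 -0.02
  shift cm after turn [ -9.999 -12.93  -42.828]
shift cm now [ -9.963 -28.135  34.793]
```

Emit:
apply_moves([
  {"gripper": 100,"delta_pos": [-2,0,0],"dr": [0.1216,0,0]},
  {"gripper": 100,"delta_pos": [-2,0,0],"dr": [0.1216,0,0]},
  {"gripper": 100,"delta_pos": [-2,0,0],"dr": [0.1216,0,0]},
  {"gripper": 100,"delta_pos": [-2,0,0],"dr": [0.1216,0,0]},
  {"gripper": 100,"delta_pos": [-2,0,0],"dr": [0.1216,0,0]},
])

```text
t: 0.52
ee_pos: [149.5, 606.5, 331.1]
orientation: [0.668, 1.465, -0.669]
ft_force: [0.8, 0.7, 0.5]
width: 87.8
```

Emit:
apply_moves([
  {"gripper": 100,"delta_pos": [0,0,0],"dr": [0.1216,0,0]},
  {"gripper": 100,"delta_pos": [0,0,0],"dr": [0.1216,0,0]},
  {"gripper": 100,"delta_pos": [0,0,0],"dr": [0.1216,0,0]},
  {"gripper": 100,"delta_pos": [0,1.0,3.3],"dr": [0,0,0]},
  {"gripper": 100,"delta_pos": [0,1.0,3.3],"dr": [0,0,0]},
])

```text
t: 0.93
ee_pos: [190.9, 551.7, 329.8]
orientation: [0.941, 1.357, -0.942]
ft_force: [-0.3, -0.3, -0.9]
width: 88.1
```

```bash
python3 go.py 421.6 -168 160 20.4
```

```text
t 0.93 pos [190.9 551.7 329.8] F [-0.3 -0.3 -0.9] M [-0.1   0.03 -0.05] w 88.1 toolx [-0.    -0.001 -1.   ] jaw yaw 20.52
turn [0.0021 0.0007 0.0006] q6 0.86
  shift cm after turn [16.984 -3.467 75.501]
turn [-3.1395e+00 -1.0000e-03  1.2000e-03] q6 0.86
  shift cm after turn [ 16.984   3.467 -75.501]
shift cm now [17.041 -3.613 75.482]
```

Emit:
apply_moves([
  {"gripper": 100,"delta_pos": [0,0.6,3.78],"dr": [0,0,0]},
  {"gripper": 100,"delta_pos": [0,0.6,3.78],"dr": [0,0,0]},
  {"gripper": 100,"delta_pos": [0,0.6,3.78],"dr": [0,0,0]},
  {"gripper": 100,"delta_pos": [0,0.6,3.78],"dr": [0,0,0]},
  {"gripper": 100,"delta_pos": [0,0.6,3.78],"dr": [0,0,0]},
])

```text
t: 1.35
ee_pos: [285.7, 383.4, 330.3]
orientation: [0.942, 1.357, -0.943]
ft_force: [0.1, -0.1, 1.0]
width: 87.6
```

Emit:
apply_moves([
  {"gripper": 100,"delta_pos": [0,0.6,3.78],"dr": [0,0,0]},
  {"gripper": 100,"delta_pos": [0,0.6,3.78],"dr": [0,0,0]},
  {"gripper": 100,"delta_pos": [0,0.6,3.78],"dr": [0,0,0]},
  {"gripper": 100,"delta_pos": [0,0.6,3.78],"dr": [0,0,0]},
  {"gripper": 100,"delta_pos": [0,0.6,3.78],"dr": [0,0,0]},
])

```text
t: 1.77
ee_pos: [379.7, 216.8, 330.6]
orientation: [0.943, 1.357, -0.943]
ft_force: [0.4, 0.2, -0.2]
width: 87.7
```

Emit:
apply_moves([
  {"gripper": 100,"delta_pos": [0,-0.96,3.78],"dr": [0,0,0]},
  {"gripper": 100,"delta_pos": [0,-0.96,3.78],"dr": [0,0,0]},
  {"gripper": 100,"delta_pos": [0,-0.96,3.78],"dr": [0,0,0]},
  {"gripper": 100,"delta_pos": [0,-0.96,3.78],"dr": [0,0,0]},
  {"gripper": 100,"delta_pos": [0,-0.96,3.78],"dr": [0,0,0]},
])

```text
t: 2.18
ee_pos: [399.9, 22.9, 330.6]
orientation: [0.943, 1.357, -0.943]
ft_force: [1.3, -0.1, -0.5]
width: 87.9
```

Emit:
apply_moves([
  {"gripper": 100,"delta_pos": [1.5,-0.96,3.78],"dr": [0,0,0]},
  {"gripper": 100,"delta_pos": [1.5,-0.96,3.78],"dr": [0,0,0]},
  {"gripper": 100,"delta_pos": [1.5,-0.96,3.78],"dr": [0,0,0]},
  {"gripper": 100,"delta_pos": [1.5,-0.96,3.78],"dr": [0,0,0]},
  {"gripper": 100,"delta_pos": [1.5,-0.96,3.78],"dr": [0,0,0]},
])

```text
t: 2.6
ee_pos: [420.7, -170.6, 255.2]
orientation: [0.943, 1.357, -0.943]
ft_force: [0.7, 0.5, 0.0]
width: 87.7
```

```bash
python3 go.py 421.6 -168 87.5 20.4
```

```text
t 2.6 pos [ 420.7 -170.6  255.2] F [0.7 0.5 0. ] M [-0.    0.03  0.  ] w 87.7 toolx [ 0.  0. -1.] jaw yaw 20.39
turn [-0.0002  0.0001 -0.0002] q6 -0.77
  shift cm after turn [16.767  0.171 -0.212]
turn [ 3.1414e+00 -3.0000e-04 -1.0000e-04] q6 -0.77
  shift cm after turn [16.767 -0.171  0.212]
shift cm now [16.767  0.168 -0.213]
```

Emit:
apply_moves([
  {"gripper": 100,"delta_pos": [2.7,0.17,-0.2],"dr": [0,0,0]},
  {"gripper": 100,"delta_pos": [2.7,0,0],"dr": [0,0,0]},
  {"gripper": 100,"delta_pos": [2.7,0,0],"dr": [0,0,0]},
  {"gripper": 100,"delta_pos": [2.7,0,0],"dr": [0,0,0]},
  {"gripper": 100,"delta_pos": [2.2,0,0],"dr": [0,0,0]},
])

```text
t: 3.02
ee_pos: [421.2, -166.0, 124.0]
orientation: [0.943, 1.358, -0.944]
ft_force: [0.1, 0.7, 0.5]
width: 88.1
```

Run:
```python
from h import *
from go import plan
d=grab('scene'); save(d,'pre.png',(260,140,430,290),4); plan((421.6,-168,87.5),20.4)
```

```text
t 3.07 pos [ 419.3 -165.1  121. ] F [-1.2  0.8 -1.6] M [-0.04  0.1  -0.01] w 87.7 toolx [-0.006  0.003 -1.   ] jaw yaw 20.39
turn [-0.0002 -0.0047  0.005 ] q6 -0.76
  shift cm after turn [3.355 0.118 0.348]
turn [3.1414 0.0078 0.0073] q6 -0.76
  shift cm after turn [ 3.355 -0.118 -0.348]
shift cm now [3.353 0.134 0.364]
```

View pics/pre.png

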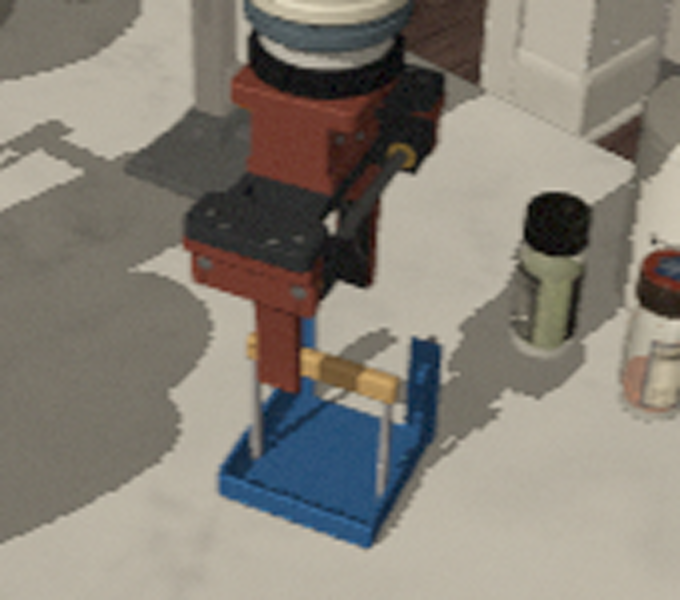

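The jaws stand astride the handle: front finger at crop (278,350), bar at crop (325,368). The arm is still settling, so I'll descend partway and correct.

Emit:
apply_moves([
  {"gripper": 100,"delta_pos": [1,0,0],"dr": [0,0,0]},
  {"gripper": 100,"delta_pos": [0,0,0],"dr": [0,0,0]},
  {"gripper": 100,"delta_pos": [0,0,0],"dr": [0,0,0]},
  {"gripper": 100,"delta_pos": [0,0,0],"dr": [0,0,0]},
  {"gripper": 100,"delta_pos": [0,0,0],"dr": [0,0,0]},
])

```text
t: 3.48
ee_pos: [423.0, -166.4, 117.1]
orientation: [0.943, 1.355, -0.942]
ft_force: [-0.2, 0.3, -0.2]
width: 87.7
```

```bash
python3 go.py 421.6 -168 87.5 20.4
```

```text
t 3.48 pos [ 423.  -166.4  117.1] F [-0.2  0.3 -0.2] M [-0.08  0.02 -0.02] w 87.7 toolx [ 0.002 -0.001 -1.   ] jaw yaw 20.42
turn [ 0.0003  0.0016 -0.0017] q6 -0.76
  shift cm after turn [ 2.956 -0.182  0.099]
turn [-3.1413e+00  2.7000e-03  2.6000e-03] q6 -0.76
  shift cm after turn [ 2.956  0.182 -0.099]
shift cm now [ 2.956 -0.187  0.094]
```

Emit:
apply_moves([
  {"gripper": 100,"delta_pos": [1.0,-0.1,0.1],"dr": [0,0,0]},
  {"gripper": 100,"delta_pos": [1.0,0,0],"dr": [0,0,0]},
  {"gripper": 100,"delta_pos": [0.9,0,0],"dr": [0,0,0]},
  {"gripper": 0,"delta_pos": [0,0,0],"dr": [0,0,0]},
  {"gripper": 0,"delta_pos": [0,0,0],"dr": [0,0,0]},
])

```text
t: 3.9
ee_pos: [420.8, -167.2, 85.9]
orientation: [0.943, 1.359, -0.944]
ft_force: [-0.0, -0.1, 0.6]
width: 77.5
```

Emit:
apply_moves([
  {"gripper": 0,"delta_pos": [0,0,0],"dr": [0,0,0]},
  {"gripper": 0,"delta_pos": [0,0,0],"dr": [0,0,0]},
  {"gripper": 0,"delta_pos": [0,0,0],"dr": [0,0,0]},
  {"gripper": 0,"delta_pos": [0,0,0],"dr": [0,0,0]},
  {"gripper": 0,"delta_pos": [0,0,0],"dr": [0,0,0]},
])

```text
t: 4.32
ee_pos: [421.7, -167.5, 87.1]
orientation: [0.943, 1.356, -0.943]
ft_force: [0.5, 0.7, -0.1]
width: 44.4
```

Emit:
apply_moves([
  {"gripper": 0,"delta_pos": [0,0,0],"dr": [0,0,0]},
  {"gripper": 0,"delta_pos": [0,0,0],"dr": [0,0,0]},
  {"gripper": 0,"delta_pos": [0,0,0],"dr": [0,0,0]},
  {"gripper": 0,"delta_pos": [0,0,0],"dr": [0,0,0]},
  {"gripper": 0,"delta_pos": [0,0,0],"dr": [0,0,0]},
])

```text
t: 4.73
ee_pos: [421.5, -167.4, 86.9]
orientation: [0.943, 1.357, -0.943]
ft_force: [1.7, 0.8, 1.8]
width: 11.3
```

```bash
python3 go.py 421.6 -168 87.5 20.4
```

```text
t 4.73 pos [ 421.5 -167.4   86.9] F [1.7 0.8 1.8] M [ 0.1  -0.44  0.04] w 11.3 toolx [ 0.  0. -1.] jaw yaw 20.4
turn [ 0.0001  0.     -0.0001] q6 -0.76
  shift cm after turn [-0.061 -0.012  0.055]
turn [-3.1415e+00  1.0000e-04  0.0000e+00] q6 -0.76
  shift cm after turn [-0.061  0.012 -0.055]
shift cm now [-0.061 -0.012  0.055]
```

Emit:
apply_moves([
  {"gripper": 0,"delta_pos": [0,0,0],"dr": [0,0,0]},
  {"gripper": 0,"delta_pos": [-0.5,0,0],"dr": [0,0,0]},
  {"gripper": 0,"delta_pos": [-1.5,0,0],"dr": [0,0,0]},
  {"gripper": 0,"delta_pos": [-2,0,0],"dr": [0,0,0]},
  {"gripper": 0,"delta_pos": [-2,0,0],"dr": [0.03,0,0]},
])

```text
t: 5.15
ee_pos: [420.5, -167.0, 147.1]
orientation: [0.965, 1.349, -0.966]
ft_force: [0.5, 0.4, -3.2]
width: 9.8
```

Emit:
apply_moves([
  {"gripper": 0,"delta_pos": [-1.5,0,0],"dr": [0.03,0,0]},
  {"gripper": 0,"delta_pos": [-0.6,0,0],"dr": [0.03,0,0]},
  {"gripper": 0,"delta_pos": [-0.5,0,0],"dr": [0.02,0,0]},
  {"gripper": 0,"delta_pos": [0,0,0],"dr": [0,0,0]},
  {"gripper": 0,"delta_pos": [0,0,0],"dr": [0,0,0]},
])

```text
t: 5.57
ee_pos: [421.1, -167.3, 172.7]
orientation: [1.025, 1.316, -1.026]
ft_force: [0.2, 0.1, -4.4]
width: 10.0
```

```bash
python3 go.py 520.6 73.7 173 14.1
```

```text
t 5.57 pos [ 421.1 -167.3  172.7] F [ 0.2  0.1 -4.4] M [-0.08  0.1   0.04] w 10.0 toolx [-0.001  0.    -1.   ] jaw yaw 14.15
turn [ 0.0008 -0.0003  0.0005] q6 -0.65
  shift cm after turn [ -0.031  15.517 -20.949]
turn [-3.1408e+00 -7.0000e-04 -5.0000e-04] q6 -0.65
  shift cm after turn [ -0.031 -15.517  20.949]
shift cm now [ -0.032  15.534 -20.937]
```

Emit:
apply_moves([
  {"gripper": 0,"delta_pos": [0,0.7,-1.0],"dr": [0,0,0]},
  {"gripper": 0,"delta_pos": [0,1.6,-2.2],"dr": [0,0,0]},
  {"gripper": 0,"delta_pos": [0,2.0,-2.6],"dr": [0,0,0]},
  {"gripper": 0,"delta_pos": [0,2.0,-2.6],"dr": [0,0,0]},
  {"gripper": 0,"delta_pos": [0,2.0,-2.6],"dr": [0,0,0]},
])

```text
t: 5.98
ee_pos: [474.8, -39.3, 171.9]
orientation: [1.025, 1.317, -1.027]
ft_force: [1.1, -0.2, -2.8]
width: 10.0
```

Emit:
apply_moves([
  {"gripper": 0,"delta_pos": [0,2.0,-2.6],"dr": [0,0,0]},
  {"gripper": 0,"delta_pos": [0,2.0,-2.6],"dr": [0,0,0]},
  {"gripper": 0,"delta_pos": [0,1.6,-2.2],"dr": [0,0,0]},
  {"gripper": 0,"delta_pos": [0,1.0,-1.6],"dr": [0,0,0]},
  {"gripper": 0,"delta_pos": [0,0.6,-0.94],"dr": [0,0,0]},
])

```text
t: 6.4
ee_pos: [520.8, 75.4, 171.8]
orientation: [1.024, 1.318, -1.025]
ft_force: [0.2, -0.6, -3.0]
width: 9.9
```

Emit:
apply_moves([
  {"gripper": 0,"delta_pos": [0,0,0],"dr": [0,0,0]},
  {"gripper": 0,"delta_pos": [0,0,0],"dr": [0,0,0]},
  {"gripper": 0,"delta_pos": [0,0,0],"dr": [0,0,0]},
  {"gripper": 0,"delta_pos": [0,0,0],"dr": [0,0,0]},
  {"gripper": 0,"delta_pos": [0,0,0],"dr": [0,0,0]},
])

```text
t: 6.82
ee_pos: [520.4, 72.4, 172.8]
orientation: [1.027, 1.315, -1.027]
ft_force: [0.2, 0.0, -4.0]
width: 9.7
```

Run:
```python
from h import *
from go import plan
plan((520.6,73.7,173),14.1)
d=grab('scene'); t=grab('top')
for n,x in(('scene1',d),('top1',t)): np.savez(n+'.npz',**{k:x[k] for k in('img','range_z','mtx','rvec','tvec')})
a=cv2.resize(d['img'][90:230,270:370],None,fx=4,fy=4,interpolation=cv2.INTER_CUBIC); b=cv2.resize(t['img'][90:230,200:300],None,fx=4,fy=4,interpolation=cv2.INTER_CUBIC)
cv2.imwrite('pics/stand.png',np.hstack([a,b])[...,::-1])
```

```text
t 6.82 pos [520.4  72.4 172.8] F [ 0.2  0.  -4. ] M [-0.09  0.11 -0.03] w 9.7 toolx [-0. -0. -1.] jaw yaw 14.03
turn [-0.0012  0.0001  0.0004] q6 -0.13
  shift cm after turn [-0.015  0.047 -0.126]
turn [ 3.1403e+00  7.0000e-04 -1.0000e-04] q6 -0.13
  shift cm after turn [-0.015 -0.047  0.126]
shift cm now [-0.016  0.047 -0.126]
```

View pics/stand.png

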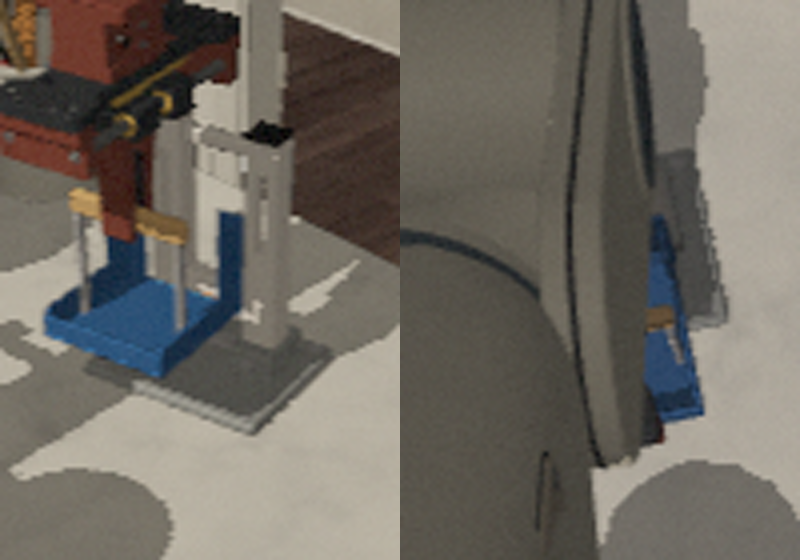

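The scene view shows the shelf hanging level in front of the rack, with the right slot visible at crop (263,215). The arm blocks the top view. I'll measure the sideways offset from this one camera so its bias cancels.

```bash
cat > lat.py <<'E'
from h import *
def ld(n):
    f=np.load(n+'.npz'); d={k:f[k] for k in f.files}; d['R']=cv2.Rodrigues(d['rvec'])[0]; d['t']=d['tvec'].ravel(); return d
yaw=np.radians(14.1); ex=np.array([np.cos(yaw),np.sin(yaw),0]); ey=np.array([-ex[1],ex[0],0]); m=np.array([629.5,101.1,0])
loc=lambda P:np.stack([(P-m)@ex,(P-m)@ey,P[...,2]],-1)
def mask(d,lo,hi,s0,v0):
    h=cv2.cvtColor(d['img'],cv2.COLOR_RGB2HSV); return (h[...,0]>=lo)&(h[...,0]<=hi)&(h[...,1]>s0)&(h[...,2]>v0)
E
python3 - <<'E'
from lat import *
s0,s1,t0=ld('scene0'),ld('scene1'),ld('top0')
# uprights: front-face points per row -> edges in local y via ray on plane local x=-10.3
def onface(d,u,v,x):
    o,r=ray(d,u,v); k=(x-(o-m)@ex)/(r@ex); return loc(o+k*r)
for nm,d in(('S',s0),('T',t0)):
    L=loc(cloud(d))
    f=(L[...,0]>-17)&(L[...,0]<-5)&(L[...,2]>60)&(L[...,2]<190)&(abs(L[...,1])<60)
    for sg in(1,-1):
        q=L[f&(L[...,1]*sg>22)]; print(nm,'face',sg,'n',len(q),'y',np.percentile(q[:,1],[2,50,98]).round(1),'x med',np.median(q[:,0]).round(2), 'slope yaw')
    q=L[f&(abs(abs(L[...,1])-40)<14)]; A=np.polyfit(q[:,1],q[:,0],1); print(nm,'yaw corr deg',np.degrees(-np.arctan(A[0])),'x0',A[1],'vs z',np.polyfit(q[:,2],q[:,0],1))
    # slot: points clearly behind the face, image rows seen through face
    b=np.argwhere(mask(d,5,20,190,130)&(abs(L[...,0])<40)&(abs(L[...,1])<30)); print(nm,'latch px',b.mean(0)[::-1], 'local', np.nanmedian(L[tuple(b.T)],0), np.nanmin(L[tuple(b.T)],0),np.nanmax(L[tuple(b.T)],0))
L=loc(cloud(s1)); w=mask(s1,8,22,90,80)&(abs(L[...,0]+72)<25)&(abs(L[...,1])<70)&(L[...,2]>160)
q=L[w]; print('bar now n',len(q),'y',q[:,1].min(),q[:,1].max(),'x',np.median(q[:,0]),'z',np.percentile(q[:,2],[5,95])); print(cv2.minAreaRect(q[:,:2].astype(np.float32)))
L0=loc(cloud(s0)); 
B=mask(s1,100,125,130,20)&(abs(L[...,0])<180)&(abs(L[...,1])<90)&(L[...,2]>60); q=L[B]
print('shelf blue now rect',cv2.minAreaRect(q[:,:2].astype(np.float32)))
fl=q[(q[:,2]>120)]; 
for sg in(1,-1):
    k=fl[fl[:,1]*sg>15]; print('flange',sg,len(k),np.percentile(k,[3,50,97],axis=0).round(1).tolist())
E
```

```text
S face 1 n 290 y [24.4 37.5 52. ] x med -9.11 slope yaw
S face -1 n 322 y [-54.6 -41.1 -26.9] x med -9.32 slope yaw
S yaw corr deg -0.13056063407845409 x0 -9.240636346884816 vs z [ 2.58538792e-03 -9.57305907e+00]
S latch px [322.46153846 165.46153846] local [-12.14341492  -0.29191327  54.28677703] [-15.14201936  -8.30469788  51.74350984] [-9.87957064  6.06944063 59.35023701]
T face 1 n 234 y [26.7 40.6 54. ] x med -10.39 slope yaw
T face -1 n 210 y [-51.3 -38.9 -25.7] x med -10.52 slope yaw
T yaw corr deg -0.06406181744090336 x0 -10.32798079972663 vs z [-1.41444514e-03 -1.01458074e+01]<stdin>:13: RuntimeWarning: Mean of empty slice.
  ret = um.true_divide(
  return np.nanmean(a, axis, out=out, keepdims=keepdims)
Traceback (most recent call last):
ValueError: zero-size array to reduction operation fmin which has no identity
```

Run:
```python
from lat import *
s0,s1=ld('scene0'),ld('scene1')
L=loc(cloud(s1)); w=mask(s1,8,22,90,80)&(abs(L[...,0]+112)<40)&(abs(L[...,1])<70)&(L[...,2]>160)
q=L[w]; print('bar now n',len(q),'y',np.percentile(q[:,1],[0,2,98,100]),'x',np.median(q[:,0]),'z',np.percentile(q[:,2],[5,95])); print(cv2.minAreaRect(q[:,:2].astype(np.float32)))
L0=loc(cloud(s0)); w0=mask(s0,8,22,90,80)
B=mask(s1,100,125,130,20)&(abs(L[...,0]+90)<90)&(abs(L[...,1])<90)&(L[...,2]>60); q=L[B]
print('blue rect',cv2.minAreaRect(q[:,:2].astype(np.float32)))
fl=q[(q[:,2]>120)]
for sg in(1,-1):
    k=fl[fl[:,1]*sg>15]; print('flange',sg,len(k),np.percentile(k,[3,50,97],axis=0).round(1).tolist())
# same-camera estimate of shelf origin before grasp: bar in rack axes
P=cloud(s0); b=w0&(abs(P[...,0]-421)<50)&(abs(P[...,1]+168)<60)&(P[...,2]>84)
print('tcp local now',loc(np.array([520.4,72.4,172.8])))
```

```text
bar now n 191 y [-48.67649933 -47.00772237  38.87624339  42.56167684] x -116.50716648943786 z [170.42324843 275.04720048]
((-124.89018249511719, -5.983882904052734), (67.05313110351562, 84.0206069946289), 28.977771759033203)
blue rect ((-100.90364837646484, -5.164909362792969), (96.48535919189453, 102.22673797607422), 89.86187744140625)
flange 1 7 [[-77.7, 32.5, 120.3], [-76.0, 40.4, 122.2], [-55.2, 41.8, 128.0]]
flange -1 79 [[-77.4, -52.5, 121.9], [-65.4, -51.1, 144.4], [-53.5, -36.5, 160.0]]
tcp local now [-112.80478771   -1.25692905  172.8       ]
```

The same-camera comparison puts the shelf about 2 mm off in the rack's −y. I'll correct that and approach until the teeth are about 3 mm short of the faces.

Emit:
apply_moves([
  {"gripper": 0,"delta_pos": [0,0.5,-0.1],"dr": [0,0,0]},
  {"gripper": 0,"delta_pos": [0,0.8,-0.1],"dr": [0,0,0]},
  {"gripper": 0,"delta_pos": [0,0.7,0],"dr": [0,0,0]},
  {"gripper": 0,"delta_pos": [0,0.5,0],"dr": [0,0,0]},
  {"gripper": 0,"delta_pos": [0,0,0],"dr": [0,0,0]},
])

```text
t: 7.33
ee_pos: [546.3, 81.9, 173.0]
orientation: [1.026, 1.315, -1.025]
ft_force: [0.4, 0.1, -3.3]
width: 9.6
```

Emit:
apply_moves([
  {"gripper": 0,"delta_pos": [0,0.1,0],"dr": [0,0,0]},
  {"gripper": 0,"delta_pos": [0,0.1,0],"dr": [0,0,0]},
  {"gripper": 0,"delta_pos": [0,0.1,0],"dr": [0,0,0]},
  {"gripper": 0,"delta_pos": [0,0.1,0],"dr": [0,0,0]},
  {"gripper": 0,"delta_pos": [0,0.1,0],"dr": [0,0,0]},
])

```text
t: 7.75
ee_pos: [549.3, 82.7, 172.9]
orientation: [1.026, 1.316, -1.026]
ft_force: [0.3, -0.8, -2.8]
width: 9.8
```

Emit:
apply_moves([
  {"gripper": 0,"delta_pos": [0,0.1,0],"dr": [0,0,0]},
  {"gripper": 0,"delta_pos": [0,0.1,0],"dr": [0,0,0]},
  {"gripper": 0,"delta_pos": [0,0,0],"dr": [0,0,0]},
  {"gripper": 0,"delta_pos": [0,0,0],"dr": [0,0,0]},
  {"gripper": 0,"delta_pos": [0,0,0],"dr": [0,0,0]},
])

```text
t: 8.17
ee_pos: [551.3, 83.1, 172.9]
orientation: [1.026, 1.316, -1.026]
ft_force: [0.4, 0.2, -4.0]
width: 9.5
```

Run:
```python
from lat import *
from go import plan
plan(); o=ctrl.get_obs(); print('tcp local',loc(o['ee_pos']),'Floc',o['ft_force']@ex,o['ft_force']@ey)
d=grab('scene'); a=cv2.resize(d['img'][105:205,290:360],None,fx=8,fy=6,interpolation=cv2.INTER_CUBIC); cv2.imwrite('pics/in.png',a[...,::-1])
```

```text
t 8.17 pos [551.3  83.1 172.9] F [ 0.4  0.2 -4. ] M [-0.09  0.06 -0.  ] w 9.5 toolx [-0. -0. -1.] jaw yaw 14.11
tcp local [-80.20796028   1.63731289 172.87224594] Floc 0.429904646052851 0.09981004153514021
```

View pics/in.png

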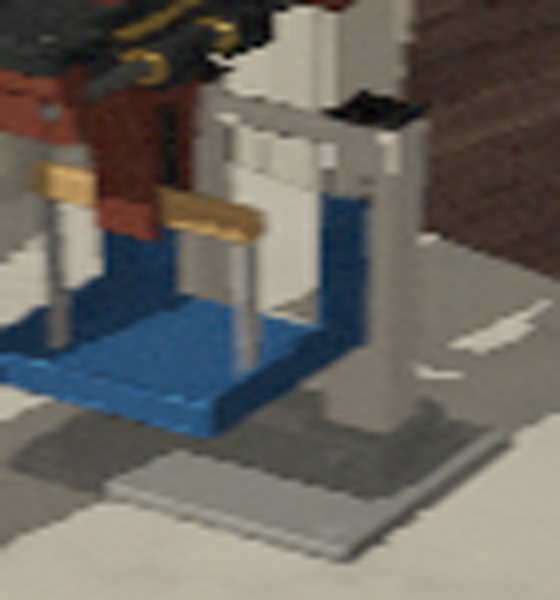

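The shelf sits close to the uprights with the right flange overlapping the right post at crop (345,270). There is no force although the teeth should be about 3 mm past the faces, so I'll continue slowly.

Emit:
apply_moves([
  {"gripper": 0,"delta_pos": [0,0.1,0],"dr": [0,0,0]},
  {"gripper": 0,"delta_pos": [0,0.1,0],"dr": [0,0,0]},
  {"gripper": 0,"delta_pos": [0,0.1,0],"dr": [0,0,0]},
  {"gripper": 0,"delta_pos": [0,0,0],"dr": [0,0,0]},
  {"gripper": 0,"delta_pos": [0,0,0],"dr": [0,0,0]},
])

```text
t: 8.63
ee_pos: [554.4, 83.9, 172.9]
orientation: [1.026, 1.316, -1.026]
ft_force: [0.5, -0.4, -2.8]
width: 9.9
```

Emit:
apply_moves([
  {"gripper": 0,"delta_pos": [0,0.1,0],"dr": [0,0,0]},
  {"gripper": 0,"delta_pos": [0,0.1,0],"dr": [0,0,0]},
  {"gripper": 0,"delta_pos": [0,0.05,0],"dr": [0,0,0]},
  {"gripper": 0,"delta_pos": [0,0,0],"dr": [0,0,0]},
  {"gripper": 0,"delta_pos": [0,0,0],"dr": [0,0,0]},
])

```text
t: 9.05
ee_pos: [556.7, 84.5, 172.9]
orientation: [1.026, 1.316, -1.026]
ft_force: [0.9, -0.5, -3.6]
width: 9.7
```

```bash
cat > st.py <<'E'
from lat import *
from go import plan
plan(); o=ctrl.get_obs(); print('tcp local',loc(o['ee_pos']).round(2),'Floc',(o['ft_force']@ex).round(2),(o['ft_force']@ey).round(2))
E
python3 st.py
```

```text
t 9.05 pos [556.7  84.5 172.9] F [ 0.9 -0.5 -3.6] M [-0.07  0.08 -0.01] w 9.7 toolx [-0. -0. -1.] jaw yaw 14.11
tcp local [-74.64   1.64 172.86] Floc 0.74 -0.73
```

The teeth are about 9 mm past the faces with no force, so both are in the slots. Next I'll feel for flange contact.

Emit:
apply_moves([
  {"gripper": 0,"delta_pos": [0,0.05,0],"dr": [0,0,0]},
  {"gripper": 0,"delta_pos": [0,0.05,0],"dr": [0,0,0]},
  {"gripper": 0,"delta_pos": [0,0.05,0],"dr": [0,0,0]},
  {"gripper": 0,"delta_pos": [0,0,0],"dr": [0,0,0]},
  {"gripper": 0,"delta_pos": [0,0,0],"dr": [0,0,0]},
])

```text
t: 9.47
ee_pos: [558.2, 84.9, 172.9]
orientation: [1.026, 1.316, -1.026]
ft_force: [-0.2, 0.1, -3.9]
width: 10.2
```

Emit:
apply_moves([
  {"gripper": 0,"delta_pos": [0,0.05,0],"dr": [0,0,0]},
  {"gripper": 0,"delta_pos": [0,0.05,0],"dr": [0,0,0]},
  {"gripper": 0,"delta_pos": [0,0,0],"dr": [0,0,0]},
  {"gripper": 0,"delta_pos": [0,0,0],"dr": [0,0,0]},
  {"gripper": 0,"delta_pos": [0,0,0],"dr": [0,0,0]},
])

```text
t: 9.88
ee_pos: [559.1, 85.1, 172.9]
orientation: [1.026, 1.316, -1.026]
ft_force: [0.7, -0.8, -4.0]
width: 10.0
```

```bash
python3 st.py
```

```text
t 9.88 pos [559.1  85.1 172.9] F [ 0.7 -0.8 -4. ] M [-0.08  0.16 -0.  ] w 10.0 toolx [-0. -0. -1.] jaw yaw 14.11
tcp local [-72.22   1.64 172.87] Floc 0.48 -0.93
```

Emit:
apply_moves([
  {"gripper": 0,"delta_pos": [0,0.05,0],"dr": [0,0,0]},
  {"gripper": 0,"delta_pos": [0,0.05,0],"dr": [0,0,0]},
  {"gripper": 0,"delta_pos": [0,0,0],"dr": [0,0,0]},
  {"gripper": 0,"delta_pos": [0,0,0],"dr": [0,0,0]},
  {"gripper": 0,"delta_pos": [0,0,0],"dr": [0,0,0]},
])

```text
t: 10.3
ee_pos: [559.5, 85.2, 172.8]
orientation: [1.025, 1.317, -1.027]
ft_force: [-4.3, -1.6, -1.3]
width: 9.6
```

```bash
python3 st.py
```

```text
t 10.3 pos [559.5  85.2 172.8] F [-4.3 -1.6 -1.3] M [-0.32  0.88  0.01] w 9.6 toolx [-0.001 -0.    -1.   ] jaw yaw 14.11
tcp local [-71.75   1.67 172.78] Floc -4.54 -0.5
```

Flange contact at −71.8, as estimated. I'll back off 1 mm to sit mid-play, then go down.

Emit:
apply_moves([
  {"gripper": 0,"delta_pos": [0,-0.13,0],"dr": [0,0,0]},
  {"gripper": 0,"delta_pos": [0.2,0,0],"dr": [0,0,0]},
  {"gripper": 0,"delta_pos": [0.2,0,0],"dr": [0,0,0]},
  {"gripper": 0,"delta_pos": [0.2,0,0],"dr": [0,0,0]},
  {"gripper": 0,"delta_pos": [0.2,0,0],"dr": [0,0,0]},
])

```text
t: 10.72
ee_pos: [559.1, 85.1, 164.7]
orientation: [1.026, 1.315, -1.026]
ft_force: [-0.3, 1.1, -3.0]
width: 9.7
```

Emit:
apply_moves([
  {"gripper": 0,"delta_pos": [0.2,0,0],"dr": [0,0,0]},
  {"gripper": 0,"delta_pos": [0.2,0,0],"dr": [0,0,0]},
  {"gripper": 0,"delta_pos": [0.2,0,0],"dr": [0,0,0]},
  {"gripper": 0,"delta_pos": [0.1,0,0],"dr": [0,0,0]},
  {"gripper": 0,"delta_pos": [0.1,0,0],"dr": [0,0,0]},
])

```text
t: 11.13
ee_pos: [559.0, 85.1, 156.7]
orientation: [1.026, 1.316, -1.026]
ft_force: [-0.8, 0.4, -3.7]
width: 9.5
```

```bash
python3 st.py
```

```text
t 11.13 pos [559.   85.1 156.7] F [-0.8  0.4 -3.7] M [-0.06  0.13  0.06] w 9.5 toolx [ 0.  0. -1.] jaw yaw 14.11
tcp local [-72.33   1.63 156.74] Floc -0.7 0.54
```

Emit:
apply_moves([
  {"gripper": 0,"delta_pos": [0.1,-0.03,0],"dr": [0,0,0]},
  {"gripper": 0,"delta_pos": [0.1,0,0],"dr": [0,0,0]},
  {"gripper": 0,"delta_pos": [0.1,0,0],"dr": [0,0,0]},
  {"gripper": 0,"delta_pos": [0.1,0,0],"dr": [0,0,0]},
  {"gripper": 0,"delta_pos": [0.1,0,0],"dr": [0,0,0]},
])

```text
t: 11.55
ee_pos: [558.6, 85.0, 151.8]
orientation: [1.026, 1.316, -1.026]
ft_force: [-0.4, 0.5, -4.4]
width: 9.8
```

Emit:
apply_moves([
  {"gripper": 0,"delta_pos": [0.1,0,0],"dr": [0,0,0]},
  {"gripper": 0,"delta_pos": [0.1,0,0],"dr": [0,0,0]},
  {"gripper": 0,"delta_pos": [0.1,0,0],"dr": [0,0,0]},
  {"gripper": 0,"delta_pos": [0.1,0,0],"dr": [0,0,0]},
  {"gripper": 0,"delta_pos": [0.1,0,0],"dr": [0,0,0]},
])

```text
t: 11.97
ee_pos: [558.5, 85.0, 146.8]
orientation: [1.026, 1.316, -1.026]
ft_force: [0.2, -0.4, -4.9]
width: 9.5
```

```bash
python3 st.py
```

```text
t 11.97 pos [558.5  85.  146.8] F [ 0.2 -0.4 -4.9] M [-0.02  0.11 -0.04] w 9.5 toolx [ 0. -0. -1.] jaw yaw 14.11
tcp local [-72.74   1.65 146.79] Floc 0.05 -0.47
```

Emit:
apply_moves([
  {"gripper": 0,"delta_pos": [0.1,0,0],"dr": [0,0,0]},
  {"gripper": 0,"delta_pos": [0.1,0,0],"dr": [0,0,0]},
  {"gripper": 0,"delta_pos": [0.1,0,0],"dr": [0,0,0]},
  {"gripper": 0,"delta_pos": [0.05,0,0],"dr": [0,0,0]},
  {"gripper": 0,"delta_pos": [0.05,0,0],"dr": [0,0,0]},
])

```text
t: 12.38
ee_pos: [558.7, 85.0, 143.4]
orientation: [1.026, 1.315, -1.026]
ft_force: [-3.0, 0.0, 3.5]
width: 9.5
```

```bash
python3 st.py
```

```text
t 12.38 pos [558.7  85.  143.4] F [-3.   0.   3.5] M [-0.12  0.43 -0.03] w 9.5 toolx [ 0.  0. -1.] jaw yaw 14.1
tcp local [-72.63   1.62 143.38] Floc -2.87 0.75
```

The latch is engaging: about 7.5 N upward and 3 N outward. I'll continue carefully.

Emit:
apply_moves([
  {"gripper": 0,"delta_pos": [0.1,0,0],"dr": [0,0,0]},
  {"gripper": 0,"delta_pos": [0.1,0,0],"dr": [0,0,0]},
  {"gripper": 0,"delta_pos": [0.1,0,0],"dr": [0,0,0]},
  {"gripper": 0,"delta_pos": [0,0,0],"dr": [0,0,0]},
  {"gripper": 0,"delta_pos": [0,0,0],"dr": [0,0,0]},
])

```text
t: 12.8
ee_pos: [558.6, 84.9, 140.1]
orientation: [1.026, 1.315, -1.026]
ft_force: [-3.2, -0.9, 4.7]
width: 9.8
```

```bash
python3 st.py
```

```text
t 12.8 pos [558.6  84.9 140.1] F [-3.2 -0.9  4.7] M [-0.15  0.45  0.01] w 9.8 toolx [ 0. -0. -1.] jaw yaw 14.1
tcp local [-72.69   1.59 140.12] Floc -3.28 -0.08
```

Emit:
apply_moves([
  {"gripper": 0,"delta_pos": [0.1,0,0],"dr": [0,0,0]},
  {"gripper": 0,"delta_pos": [0.1,0,0],"dr": [0,0,0]},
  {"gripper": 0,"delta_pos": [0.1,0,0],"dr": [0,0,0]},
  {"gripper": 0,"delta_pos": [0,0,0],"dr": [0,0,0]},
  {"gripper": 0,"delta_pos": [0,0,0],"dr": [0,0,0]},
])

```text
t: 13.22
ee_pos: [557.7, 84.8, 136.1]
orientation: [1.025, 1.317, -1.027]
ft_force: [-1.3, -0.5, -3.0]
width: 10.1
```

```bash
python3 st.py
```

```text
t 13.22 pos [557.7  84.8 136.1] F [-1.3 -0.5 -3. ] M [-0.27  0.63 -0.02] w 10.1 toolx [-0.002 -0.    -1.   ] jaw yaw 14.11
tcp local [-73.56   1.69 136.1 ] Floc -1.36 -0.18
```

The upward force dropped away, so the latch seems to have snapped. I'll press on to seat the claw necks.

Emit:
apply_moves([
  {"gripper": 0,"delta_pos": [0.05,0,0],"dr": [0,0,0]},
  {"gripper": 0,"delta_pos": [0.05,0,0],"dr": [0,0,0]},
  {"gripper": 0,"delta_pos": [0.05,0,0],"dr": [0,0,0]},
  {"gripper": 0,"delta_pos": [0,0,0],"dr": [0,0,0]},
  {"gripper": 0,"delta_pos": [0,0,0],"dr": [0,0,0]},
])

```text
t: 13.63
ee_pos: [558.0, 84.9, 134.9]
orientation: [1.025, 1.317, -1.027]
ft_force: [-1.8, -0.7, -5.2]
width: 9.9
```

```bash
python3 st.py
```

```text
t 13.63 pos [558.   84.9 134.9] F [-1.8 -0.7 -5.2] M [-0.29  0.71 -0.01] w 9.9 toolx [-0.001 -0.    -1.   ] jaw yaw 14.11
tcp local [-73.27   1.7  134.9 ] Floc -1.94 -0.19
```

Emit:
apply_moves([
  {"gripper": 0,"delta_pos": [0.05,0,0],"dr": [0,0,0]},
  {"gripper": 0,"delta_pos": [0.05,0,0],"dr": [0,0,0]},
  {"gripper": 0,"delta_pos": [0.05,0,0],"dr": [0,0,0]},
  {"gripper": 0,"delta_pos": [0,0,0],"dr": [0,0,0]},
  {"gripper": 0,"delta_pos": [0,0,0],"dr": [0,0,0]},
])

```text
t: 14.05
ee_pos: [559.0, 85.1, 134.0]
orientation: [1.027, 1.315, -1.025]
ft_force: [-0.0, -0.0, -5.9]
width: 10.0
```

```bash
python3 st.py
```

```text
t 14.05 pos [559.   85.1 134. ] F [-0.  -0.  -5.9] M [-0.11  0.22 -0.02] w 10.0 toolx [ 0.001  0.    -1.   ] jaw yaw 14.1
tcp local [-72.27   1.62 134.01] Floc -0.02 -0.05
```

The outward force has now gone too, so this is the real snap, which means up to 2 mm still to go.

Emit:
apply_moves([
  {"gripper": 0,"delta_pos": [0.05,0,0],"dr": [0,0,0]},
  {"gripper": 0,"delta_pos": [0.05,0,0],"dr": [0,0,0]},
  {"gripper": 0,"delta_pos": [0.05,0,0],"dr": [0,0,0]},
  {"gripper": 0,"delta_pos": [0,0,0],"dr": [0,0,0]},
  {"gripper": 0,"delta_pos": [0,0,0],"dr": [0,0,0]},
])

```text
t: 14.47
ee_pos: [558.8, 85.0, 132.5]
orientation: [1.026, 1.315, -1.025]
ft_force: [-0.7, -0.4, -3.4]
width: 9.5
```

```bash
python3 st.py
```

```text
t 14.47 pos [558.8  85.  132.5] F [-0.7 -0.4 -3.4] M [-0.12  0.11  0.04] w 9.5 toolx [ 0.001  0.    -1.   ] jaw yaw 14.1
tcp local [-72.45   1.61 132.55] Floc -0.77 -0.24
```

Emit:
apply_moves([
  {"gripper": 0,"delta_pos": [0.05,0,0],"dr": [0,0,0]},
  {"gripper": 0,"delta_pos": [0.05,0,0],"dr": [0,0,0]},
  {"gripper": 0,"delta_pos": [0,0,0],"dr": [0,0,0]},
  {"gripper": 0,"delta_pos": [0,0,0],"dr": [0,0,0]},
  {"gripper": 0,"delta_pos": [0,0,0],"dr": [0,0,0]},
])

```text
t: 14.88
ee_pos: [558.7, 85.0, 131.7]
orientation: [1.026, 1.315, -1.026]
ft_force: [-3.1, -0.5, 2.5]
width: 10.0
```

```bash
python3 st.py
```

```text
t 14.88 pos [558.7  85.  131.7] F [-3.1 -0.5  2.5] M [-0.07  0.34 -0.07] w 10.0 toolx [ 0.  0. -1.] jaw yaw 14.1
tcp local [-72.59   1.64 131.75] Floc -3.17 0.23
```

The sequence fits: slope from 145 to 137, nose sliding to about 134, snap, and necks now touching at about 132. I'll press another millimetre to confirm it is a hard stop.

Emit:
apply_moves([
  {"gripper": 0,"delta_pos": [0.05,0,0],"dr": [0,0,0]},
  {"gripper": 0,"delta_pos": [0.03,0,0],"dr": [0,0,0]},
  {"gripper": 0,"delta_pos": [0,0,0],"dr": [0,0,0]},
  {"gripper": 0,"delta_pos": [0,0,0],"dr": [0,0,0]},
  {"gripper": 0,"delta_pos": [0,0,0],"dr": [0,0,0]},
])

```text
t: 15.3
ee_pos: [558.6, 85.0, 131.6]
orientation: [1.026, 1.315, -1.026]
ft_force: [-4.8, -1.2, 8.9]
width: 9.6
```

Run:
```python
import runpy; runpy.run_path('st.py')
from h import *
d=grab('scene'); save(d,'home.png',(280,105,370,215),5)
```

```text
t 15.3 pos [558.6  85.  131.6] F [-4.8 -1.2  8.9] M [-0.09  0.75 -0.04] w 9.6 toolx [ 0.  0. -1.] jaw yaw 14.11
tcp local [-72.65   1.63 131.58] Floc -4.95 -0.04
```

View pics/home.png

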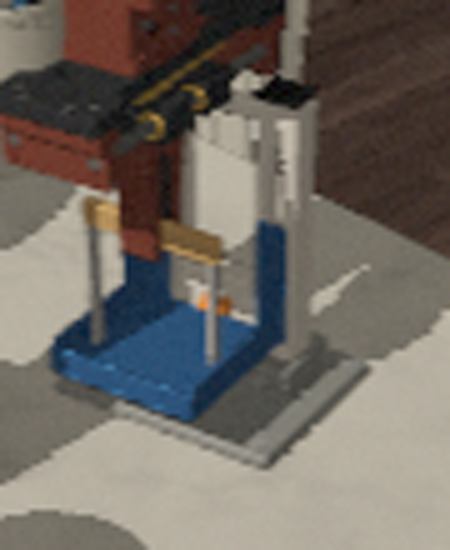

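It is a hard stop: 0.8 mm commanded gave 0.15 mm of travel and +6 N. The orange tongue shows above the floor's rear edge at crop (213,303). I'll unload, open the gripper partway and lift off.

Emit:
apply_moves([
  {"gripper": 0,"delta_pos": [-0.08,0,0],"dr": [0,0,0]},
  {"gripper": 0,"delta_pos": [0,0,0],"dr": [0,0,0]},
  {"gripper": 40,"delta_pos": [0,0,0],"dr": [0,0,0]},
  {"gripper": 40,"delta_pos": [0,0,0],"dr": [0,0,0]},
  {"gripper": 40,"delta_pos": [0,0,0],"dr": [0,0,0]},
])

```text
t: 15.77
ee_pos: [558.8, 85.0, 131.3]
orientation: [1.026, 1.315, -1.026]
ft_force: [-0.2, -0.3, -0.7]
width: 26.3
```

Emit:
apply_moves([
  {"gripper": 40,"delta_pos": [0,0,0],"dr": [0,0,0]},
  {"gripper": 40,"delta_pos": [0,0,0],"dr": [0,0,0]},
  {"gripper": 40,"delta_pos": [0,0,0],"dr": [0,0,0]},
  {"gripper": 40,"delta_pos": [0,0,0],"dr": [0,0,0]},
  {"gripper": 40,"delta_pos": [0,0,0],"dr": [0,0,0]},
])

```text
t: 16.18
ee_pos: [558.6, 85.0, 131.4]
orientation: [1.026, 1.316, -1.026]
ft_force: [-0.6, 0.6, -1.3]
width: 34.7
```

```bash
python3 st.py
```

```text
t 16.18 pos [558.6  85.  131.4] F [-0.6  0.6 -1.3] M [-0.07  0.05 -0.06] w 34.7 toolx [ 0.  0. -1.] jaw yaw 14.1
tcp local [-72.73   1.63 131.37] Floc -0.49 0.72
```

Emit:
apply_moves([
  {"gripper": 40,"delta_pos": [-1,0,0],"dr": [0,0,0]},
  {"gripper": 40,"delta_pos": [-1.5,0,0],"dr": [0,0,0]},
  {"gripper": 40,"delta_pos": [-2.5,0,0],"dr": [0,0,0]},
  {"gripper": 40,"delta_pos": [-3,0,0],"dr": [0,0,0]},
  {"gripper": 40,"delta_pos": [-3,0,0],"dr": [0,0,0]},
])

```text
t: 16.6
ee_pos: [558.1, 84.9, 242.9]
orientation: [1.026, 1.316, -1.027]
ft_force: [1.2, 0.9, -0.4]
width: 35.3
```

Emit:
apply_moves([
  {"gripper": 40,"delta_pos": [-3,0,0],"dr": [0,0,0]},
  {"gripper": 40,"delta_pos": [-3,-2,0],"dr": [0,0,0]},
  {"gripper": 40,"delta_pos": [0,-3,0],"dr": [0,0,0]},
  {"gripper": 40,"delta_pos": [0,-3,0],"dr": [0,0,0]},
  {"gripper": 40,"delta_pos": [0,-2,0],"dr": [0,0,0]},
])

```text
t: 17.02
ee_pos: [459.4, 60.2, 302.5]
orientation: [1.026, 1.315, -1.025]
ft_force: [-0.8, 0.3, -0.2]
width: 35.1
```

Emit:
apply_moves([
  {"gripper": 40,"delta_pos": [0,0,0],"dr": [0,0,0]},
  {"gripper": 40,"delta_pos": [0,0,0],"dr": [0,0,0]},
  {"gripper": 40,"delta_pos": [0,0,0],"dr": [0,0,0]},
  {"gripper": 40,"delta_pos": [0,0,0],"dr": [0,0,0]},
  {"gripper": 40,"delta_pos": [0,0,0],"dr": [0,0,0]},
])

```text
t: 17.43
ee_pos: [462.6, 60.8, 301.4]
orientation: [1.026, 1.316, -1.026]
ft_force: [-0.3, -0.6, -0.5]
width: 35.0
```

Run:
```python
import runpy; runpy.run_path('st.py')
from lat import *
d=grab('scene'); a=cv2.resize(d['img'][105:255,280:450],None,fx=4,fy=4,interpolation=cv2.INTER_CUBIC); cv2.imwrite('pics/end.png',a[...,::-1])
W=cloud(d); L=loc(W)
B=mask(d,100,125,130,20)&(abs(L[...,0]+60)<60)&(abs(L[...,1])<60)&(L[...,2]>20); q=L[B]
f=q[q[:,2]<62]; print('floor z pct',np.percentile(f[:,2],[5,50,95])); print('bar z',np.percentile(L[mask(d,8,22,90,80)&(abs(L[...,0]+72)<20)&(abs(L[...,1])<60)&(L[...,2]>100)][:,2],[5,50,95]))
o=mask(d,5,20,190,130)&(abs(L[...,0])<40)&(abs(L[...,1])<30); print('latch',o.sum(),np.percentile(L[o],[5,50,95],axis=0).round(1).tolist())
for c in((606,-186),(600,-258)):
    k=(np.hypot(W[...,0]-c[0],W[...,1]-c[1])<30)&(W[...,2]>95); print('jar',np.median(W[k],0).round(1))
```

```text
t 17.43 pos [462.6  60.8 301.4] F [-0.3 -0.6 -0.5] M [-0.08  0.05  0.03] w 35.0 toolx [ 0.  0. -1.] jaw yaw 14.11
tcp local [-171.74    1.57  301.37] Floc -0.44 -0.51
floor z pct [44.75775248 48.18933737 59.95053699]
bar z [126.34616181 135.38963435 141.01681879]
latch 5 [[-13.0, -9.0, 52.3], [-11.7, -6.8, 55.5], [-9.6, -5.3, 57.6]]
jar [ 611.7 -183.1  104.3]
jar [ 611.4 -264.7  104.3]
```

View pics/end.png

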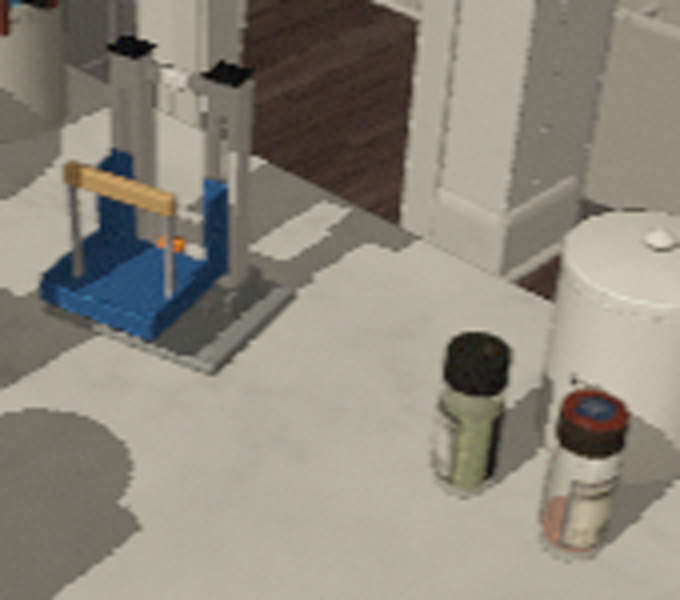

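The shelf hangs on the uprights (crop 130,245). The orange latch is out above its floor at crop (170,243), at the same depth as before, and the jars are still standing. Handing in.

```bash
python3 -c "
from workcell import ctrl; print(ctrl.close_job())"
```

```text
the job is handed in; nothing more can be done
None
```

The shelf is hooked onto the grey rack, pressed fully home and latched. I handed the job in at about 17.5 s with the gripper open and clear of everything.

- **Hooking in:** I gripped the shelf by its handle and slid the claws into the slots without resistance. Flange contact came at about 4.5 N, within about 1 mm of where I had measured the faces.
- **Pressing down:** The latch slope began at about 13 mm above home (about 8–9 N) and the tongue snapped out about 2 mm above it. The claw necks then hit a hard stop at about 13 N. That is the highest load I read, but I only read the force at the end of each move call. Home came out about 5 mm lower than nominal.
- **Last checks:**
  - The shelf floor is at about 48 mm, which fits home with a slight sag.
  - The latch shows at its original depth above the floor's rear edge.
  - Both jars are standing where they were.
- **What disagreed:** The two cameras differed by 2–4 mm sideways, so I set the sideways position from same-camera differences. My first reading of the latch snap was about 2 mm too early; the later force drop corrected it. At the end the latch was only about 5 pixels in the image, so "latch out" rests mostly on the force sequence plus that view.

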